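Seat the shaft block and lock it with the over-centre cam lever

TASK

Slide the shaft block along its channel until it is fully home, and press it firmly but gently (a light push of about 10 N) against the end stop for a moment. Then, pushing on the knob and not gripping it, swing the cam lever round until it snaps past centre against its rest, so that the pad clamps the block where it was seated. Never strain the block or the lever, and leave the things lying around alone.

Things in the scene. Friction and masses are not known exactly. Their poses are not given: they have to be found in the camera images.
- fixture: Fixed clamping fixture on the table: aluminium base plate 180 x 150 x 12 mm (x -90..90, y -105..45 in its frame). Origin on the underside; +x runs along the channel towards the end stop, +z up. The channel lies along y = 0, 42 mm wide between two steel rails whose tops are 30 mm above the table; its floor is 12 mm above the table. It is open at its -x end. The clamp pad comes through a gap in the rail on the -y side at x = 30 mm.
- end_stop: Fixed steel plate across the far (+x) end of the channel, 14 x 74 mm, top 42 mm above the table. Origin on the channel floor in the face that the block meets.
- stop_face (a point): Point on the end stop's face that the block meets, on the channel's centre line, 30 mm above the table; axes as the fixture's.
- shaft_block: Loose aluminium block in the channel, 60 mm long (its x, along the channel) x 40 mm wide x 40 mm high, 0.16-0.3 kg, carrying an upright steel stub of shaft (15 mm diameter, rising 40 mm above the block's top, at its middle). Origin at the centre of its underside, +x towards the end stop. The block slides on the channel floor with up to about 4 N of friction, and with 1 mm of play each side.
- block_center (a point): Centre of the block's body (half-way up the 40 mm, stub not counted), 32 mm above the table; axes as the block's.
- block_nose (a point): Middle of the block's leading (+x) face, 30 mm above the table. It touches stop_face when the block is home.
- clamp_pad: Rubber-faced spring pad (26 x 9 x 14 mm) that the cam pushes across the channel (fixture +y) against the block's side; origin below the middle of its front face, at the height of the channel floor. It stands clear of the block while the lever is open.
- cam_lever (a joint): Angle of the cam lever, rad: 0 = fully open, grows clockwise seen from above. It starts between 0 and 0.25. Once the pad meets the block the resistance at the knob rises to about 9-12 N (near 1.2-1.3), then fades to nothing at the centre, 1.60; from about 1.66 on the lever snaps by itself to its hard rest at 1.80, where it stays. Let go well before the centre, it springs back towards open.
- lever_knob (a point): Mid-height of the upright round black knob at the lever's end: 18 mm diameter, 67 mm above the table; the knob stands from 48 to 85 mm above the table, on a flat arm whose top is 47 mm above the table. It travels in a level circle of radius 90 mm about lever_pivot; open it points about to the fixture's -y (1.34 rad clockwise from +x), closed to its -x.
- lever_pivot (a point): Point on the lever's vertical pivot axis at the height of lever_knob (67 mm above the table), at fixture x = 30, y = -75 mm.
- iron_a: Bystander: bagged chrome iron head, 43 x 106 x 76 mm, standing on the table.
- iron_b: Bystander: another bagged chrome iron head, 43 x 105 x 78 mm.
- screwdriver: Bystander: screwdriver 200 mm long lying on the table.
- tape_roll: Bystander: roll of tape, 72 mm across, 18 mm high, at the left. Near it, part of the room, a 49 mm square upright post taller than the arm stands at the table's left back edge (world x 0.60, y 0.23): keep the arm clear of it.
- brush: Bystander: wooden-handled brush, 145 mm long.
- dot_roll: Bystander: thick small-cored roll of stickers, 70 mm across, 22 mm high, lying flat.

How it is judged:
By the outcome, as a careful person would: the job done as asked, in the order asked, and still so for the second after the job is handed in, with the robot touching nothing.
It also fails if it takes over 59 s, if anything falls off the work surface, if the arm or the gripper's body presses on something with over 40 N, if the wrist force passes 120 N, or if a joint passes its speed limit or range.

ROBOT

A 6-joint arm with a two-finger parallel gripper is mounted at the origin on the work surface; the furniture and walls round the work are solid. World frame = base frame: x ahead of the robot, y to its left, z up, the work surface at z = 0. Lengths are in m, angles in rad, forces in N, time in s.
With the tool pointing down it reaches from about 0.25 to 0.725 m from the base axis. Payload 4 kg.
Tool frame: the origin (TCP) lies midway between the tips of the shut fingers; the grasp point (between the pads) lies 19 mm behind it; z points along the fingers, y is the line along which they close (so a half turn about z gives the same grasp; the last joint's range is limited). The gripper opens to 85 mm and grips with 20 to 120 N. Pads are 22 mm wide; open, the fingers measure 114 mm over their backs; the gripper's body (76 mm by 85 mm) begins 54 mm behind the grasp point. The pads swing forward as they close: fully open they stand 13 mm farther back than shut.
Start: joints at [1.255, 0.241, 0.005, 1.335, 0, 1.571], TCP at [0.155, 0.475, 0.231] pointing down, gripper open.
Joint ranges: [-2.72, 2.72], [-1.05, 1.87], [-1.09, 1.28], [-1.99, 2.15], [-1.42, 1.44], [-3.14, 3.14]. Speed limits (rad/s): [2.79, 2.79, 3.14, 3.14, 3.14, 3.14].

INTERFACE

Orientations are given as a unit quaternion [x, y, z, w].
In Python, from workcell import monitor, vision, job gives the robot as it stands.
- The arm moves only by the tool move_arm, never from a script. Its argument "moves" is a list that holds one entry, the list of rows, each a list of 5 numbers: the shift along the world's x, y, z in m, then the turn about the world's z in degrees, then the opening in per cent of the stroke, from 0 (shut) to 100 (fully open). In form: [[[x, y, z, turn, gripper], ...]]. A call has 1 to 5 rows; each row is the pose to reach, as a shift and turn from the pose commanded when the call began; what a row does not reach only later rows make up. A row lasts 1/8 s, in which the tool goes at most 62.5 mm and 10.7 degrees, less where a joint would pass 70% of its speed; a pose out of reach is approached as far as the arm can. A call with a gripper value outside its range is refused whole. The fingers move at their own pace and stop on an object; the grip force is fixed at half the most. Time passes only in rows, so rows that repeat a pose let the fingers close. It gives the time, the measured TCP pose, the force, the opening and the grip force at its end, in the units of the state.
- monitor.get_obs(): the state, without advancing time (a new reading comes with each control period).
- vision.camera(name): name is "scene" or "side" or "wrist"; returns a dict with "color" (420x560x3 uint8, red, green, blue), "camera_matrix" (3x3 intrinsics, pixels), "eye" and "attitude" of the camera in the world; the wrist camera has in their place "hand_eye" (4x4, takes a point from camera to tool coordinates, whose origin is the TCP and whose axes are the flange's). Camera axes: x right, y up, looking along -z (the intrinsics and any distortion apply to the point x, -y, -z); pixel columns grow to the right and rows downward; lengths in m; the calibration is good to about 2 mm. A picture is of the moment at which its call begins: read the wrist's pose just before it. There is no depth.
- job.job_done(): hands the job in; it is judged then, once.
The state is a dict: "clock": time; "joint_pos": joint angles; "joint_vel": joint speeds; "tau": joint torques, N m; "eef_pos": TCP position; "tool_rot": TCP orientation; "ft_force": force on the tool from outside, world axes, zero at the start; "ft_torque": the same for the moment, N m; "grip_width": finger opening in m; "grasp_force": force on a finger pad.
Only numpy, scipy, OpenCV 4.12 (cv2) and the standard library are available. Lean on these libraries where they do the work, as an engineer would, in place of code of your own. Each camera call takes 0.05 s, during which the arm holds its last target. There are 200 camera calls.

## Working session

There is one attempt and no reset: what is moved stays moved. The work goes in short steps, Python scripts to look and compute and a tool call to move; the robot and the scene stay as the last step left them, time stands still between calls to the robot, and variables do not carry over. Pictures are saved under pics/ and viewed, at most 10 in all, crops included, and the job is handed in when it is done.

Besides the shell and the picture viewer there is one more tool, called after "Request:" as name([rows], argument=value, ...), one row to a line, values as JSON. move_arm: Moves the arm, as the interface text tells. Its arguments: {"type":"object","properties":{"moves":{"type":"array","items":{"type":"array","items":{"type":"array","items":{"type":"number"}}}}},"required":["moves"]}

```bash
ls; mkdir -p pics; python3 - <<'E'
from workcell import monitor, vision
import cv2
o=monitor.get_obs(); print({k:o[k] for k in('clock','eef_pos','tool_rot','ft_force','grip_width')})
for n in('scene','side'):
    c=vision.camera(n); cv2.imwrite(f'pics/{n}0.png',c['color'][:,:,::-1]); print(n,c['camera_matrix'],c['eye'],c['attitude'],[k for k in c])
E
```

```text
pics
{'clock': 0.0, 'eef_pos': array([0.15510453, 0.47468654, 0.23042558]), 'tool_rot': array([ 1.57246627e-01,  9.87558830e-01, -1.01328301e-03, -1.68253116e-04]), 'ft_force': array([ 0.74748692, -0.03024401,  0.54710676]), 'grip_width': 0.08547301637296312}
scene [[448.62054655   0.         279.40835182]
 [  0.         448.62054655 207.48906942]
 [  0.           0.           1.        ]] [-0.24870376 -0.92217954  0.56916906] [ 0.50908154 -0.18505284 -0.29749292  0.78618661] ['color', 'camera_matrix', 'eye', 'attitude']
side [[486.70683221   0.         280.80236403]
 [  0.         486.70683221 205.42915214]
 [  0.           0.           1.        ]] [ 0.14567831 -0.86731196  0.77228568] [ 0.43053223 -0.08671764 -0.20223034  0.87534276] ['color', 'camera_matrix', 'eye', 'attitude']
```

View pics/scene0.png

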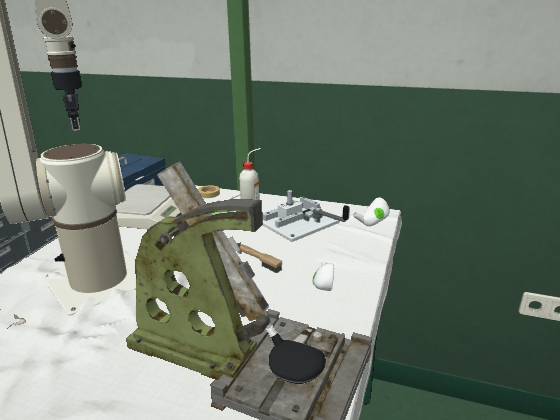

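View pics/side0.png

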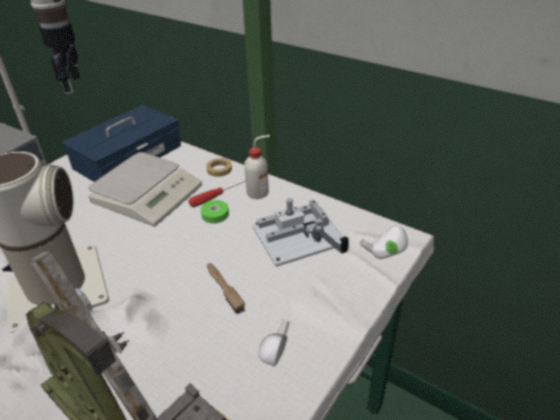

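The fixture shows at about (295,228) in the side view and (303,215) in the scene view. The stub is near (290,205) and the black knob near (344,244) in side. I'll enlarge both crops.

```bash
cat > h.py <<'E'
import numpy as np, cv2
from scipy.spatial.transform import Rotation as R
from workcell import monitor, vision
F=np.diag([1,-1,-1.])
def cam(n):
    o=monitor.get_obs(); c=vision.camera(n); K=np.array(c['camera_matrix'])
    if n=='wrist':
        T=np.eye(4);T[:3,:3]=R.from_quat(o['tool_rot']).as_matrix();T[:3,3]=o['eef_pos']
        T=T@np.array(c['hand_eye']); return c['color'],K,T[:3,3],T[:3,:3],c
    return c['color'],K,np.array(c['eye']),R.from_quat(c['attitude']).as_matrix(),c
def toz(px,z,K,e,A):
    d=A@F@np.linalg.inv(K)@np.array([*px,1.]); return e+d*(z-e[2])/d[2]
def proj(P,K,e,A):
    p=(np.atleast_2d(P)-e)@A@F@K.T; return p[:,:2]/p[:,2:]
E
python3 - <<'E'
from h import *
a=cam('side'); s=a[0]; b=cam('scene'); t=b[0]
i1=cv2.resize(s[185:275,240:360],(800,600),interpolation=3); i2=cv2.resize(t[180:250,250:400],(800,373),interpolation=3)
cv2.imwrite('pics/c1.png',i1[:,:,::-1]);cv2.imwrite('pics/c2.png',i2[:,:,::-1])
for px,z in(((290,201),.092),((344,244),.067),((278,260),.012),((314,202),.03)): print(toz(px,z,*a[1:4]))
w=cam('wrist'); print(w[4]['hand_eye'],w[1])
E
```

```text
[ 0.53264702 -0.06603293  0.092     ]
[ 0.5826415  -0.22434679  0.067     ]
[ 0.45888417 -0.1533678   0.012     ]
[ 0.61950907 -0.023989    0.03      ]
[[ 8.39207081e-04  9.63483267e-01  2.67767231e-01  6.80738320e-02]
 [ 9.99999599e-01 -7.24811561e-04 -5.26064871e-04 -1.26558285e-03]
 [-3.12773916e-04  2.67767565e-01 -9.63483489e-01 -1.42478818e-01]
 [ 0.00000000e+00  0.00000000e+00  0.00000000e+00  1.00000000e+00]] [[327.27975192   0.         281.19835556]
 [  0.         327.27975192 218.82446859]
 [  0.           0.           1.        ]]
```

View pics/c1.png

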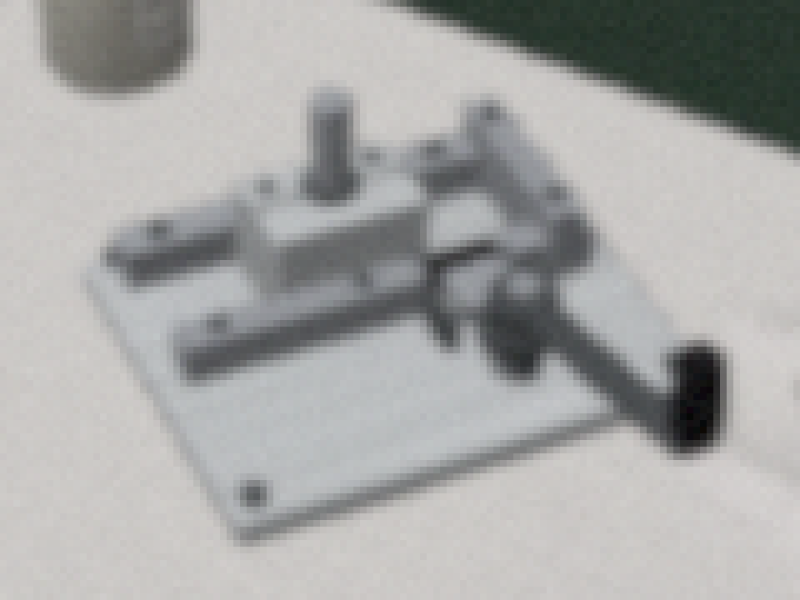

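Request:
move_arm([
  [[0.02,-0.06,0.03,0,100],[0.045,-0.115,0.06,0,0],[0.07,-0.17,0.08,0,0],[0.095,-0.23,0.08,0,0],[0.12,-0.29,0.08,0,0]],
])

```text
clock: 0.88
eef_pos: [0.269, 0.2002, 0.3117]
tool_rot: [0.157, 0.988, 0.001, 0.001]
ft_force: [2.0, -0.4, -0.3]
grip_width: 0.0126
grasp_force: 0.0
```

```bash
python3 - <<'E'
from h import *
a=cam('side'); 
q=lambda x,y:(240+x/6.667-.43,185+y/6.667-.43)
P={k:toz(q(*p),z,*a[1:4]) for k,p,z in [('c1',(88,272),.012),('c2',(238,528),.012),('es1',(468,103),.042),('stub',(330,92),.092),('knob',(698,395),.067),('pivot',(530,285),.047)]}
for k in P: print(k,P[k])
d=P['c2']-P['c1']; print(np.linalg.norm(d),np.degrees(np.arctan2(d[1],d[0]))+90)
print(monitor.get_obs()['eef_pos'])
E
```

```text
c1 [ 0.4549467  -0.01790061  0.012     ]
c2 [ 0.44848234 -0.16135551  0.012     ]
es1 [ 0.60637805 -0.02579816  0.042     ]
stub [ 0.53516121 -0.0560485   0.092     ]
knob [ 0.5834435 -0.2241061  0.067    ]
pivot [ 0.57361879 -0.13217058  0.047     ]
0.14360047644867469 -2.5801158851094783
[0.27098177 0.19333759 0.31172524]
```

Request:
move_arm([
  [[0.04,-0.048,0,5,0],[0.08,-0.096,0,10,0],[0.12,-0.144,0,15,0],[0.16,-0.192,-0.01,15,0],[0.2,-0.24,-0.02,15,0]],
])

```text
clock: 1.55
eef_pos: [0.4686, -0.039, 0.2913]
tool_rot: [0.027, 1.0, 0.0, 0.0]
ft_force: [1.6, 1.2, -0.1]
grip_width: -0.0001
grasp_force: 0.0
```

Request:
move_arm([
  [[0.0,-0.04,0,0,0],[0.0,-0.06,0,0,0],[0.0,-0.06,0,0,0]],
])

```text
clock: 1.92
eef_pos: [0.4673, -0.0983, 0.2909]
tool_rot: [0.028, 1.0, 0.0, -0.0]
ft_force: [0.3, 0.9, 0.3]
grip_width: 0.0002
grasp_force: 0.0
```

```bash
python3 - <<'E'
from h import *
import pickle
o=monitor.get_obs();print(o['eef_pos'],R.from_quat(o['tool_rot']).as_euler('ZYX',degrees=True),o['ft_force'])
w=cam('wrist'); pickle.dump(w,open('w1.pkl','wb'))
cv2.imwrite('pics/w1.png',cv2.resize(w[0],(800,600),interpolation=3)[:,:,::-1])
E
```

```text
[ 0.46731171 -0.09834117  0.29090473] [ 1.76734890e+02 -5.20155457e-02  1.79988054e+02] [0.2667336  0.86212038 0.29077382]
```

View pics/w1.png

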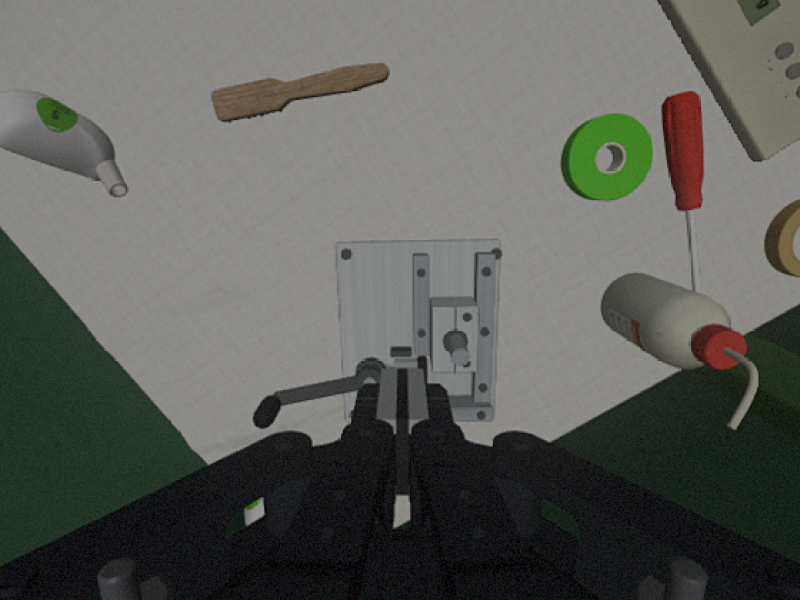

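The wrist view shows the plate corners at (336,241), (500,239) and (494,420). The block's rear top edge is at y≈299 (432–476), the stub top at (461,357) and the knob top near (264,414).

```bash
python3 - <<'E'
from h import *
import pickle
w=pickle.load(open('w1.pkl','rb'));C=w[1:4]
s=560/800; W=lambda x,y:toz((x*s-.15,y*s-.15),Z,*C)
from scipy.optimize import least_squares
px=np.array([(336,241),(500,239),(494,420)])*s-.15
f=np.array([(-.09,-.105,.012),(-.09,.045,.012),(.09,.045,.012)])
def g(p): return f@R.from_euler('z',p[2]).as_matrix().T+[p[0],p[1],0]
r=least_squares(lambda p:(proj(g(p),*C)-px).ravel(),[.54,-.067,-.05]);print(r.x,np.degrees(r.x[2]),r.fun)
p=r.x
def tof(P): return R.from_euler('z',-p[2]).apply(P-[p[0],p[1],0])
for n,x,y,Z in[('rearL',432,299,.052),('rearR',475,299,.052),('frontL',434,372,.052),('stub',461,357,.092),('knobtop',262,415,.085),('knobbot',272,402,.052),('pivot',371,369,.05),('stopface',470,397,.042)]:
    P=W(x,y);print(n,P,tof(P)*1000)
E
```

```text
[ 0.5400493 -0.0576464 -0.0423884] -2.428676267791492 [-1.11941187  0.13316009  1.17988524 -0.09131135 -0.06872011  0.08067244]
rearL [ 0.49400307 -0.07549412  0.052     ] [-45.24855153 -19.7829333   52.        ]
rearR [ 0.49603267 -0.03944112  0.052     ] [-44.74854721  16.3236866   52.        ]
frontL [ 0.55998077 -0.07631122  0.052     ] [ 20.70450453 -17.80344844  52.        ]
stub [ 0.53174697 -0.05687924  0.092     ] [-8.32737256  0.41464913 92.        ]
knobtop [ 0.57613536 -0.22076683  0.085     ] [  42.96598833 -161.44473722   85.        ]
knobbot [ 0.58064991 -0.22195632  0.052     ] [  47.52689478 -162.44185044   52.        ]
pivot [ 0.55486531 -0.13147477  0.05      ] [ 17.93123097 -73.13421827  50.        ]
stopface [ 0.59062067 -0.04386781  0.042     ] [49.94206753 15.90920858 42.        ]
```

Request:
move_arm([
  [[-0.002,0.022,-0.05,0,0],[-0.006,0.044,-0.1,0,0],[-0.006,0.044,-0.155,0,0],[-0.006,0.044,-0.2,0,0],[-0.006,0.044,-0.2,0,0]],
])

```text
clock: 2.6
eef_pos: [0.458, -0.0515, 0.0886]
tool_rot: [0.026, 1.0, 0.0, -0.004]
ft_force: [0.3, -0.0, 0.7]
grip_width: -0.0001
grasp_force: 0.0
```

```bash
python3 - <<'E'
from h import *
import pickle
o=monitor.get_obs();print(o['eef_pos'],o['ft_force'])
w=cam('wrist'); pickle.dump(w,open('w2.pkl','wb'))
cv2.imwrite('pics/w2.png',cv2.resize(w[0],(800,600),interpolation=3)[:,:,::-1])
E
```

```text
[ 0.45797312 -0.05154277  0.08862585] [ 0.32765959 -0.03500988  0.68698039]
```

View pics/w2.png

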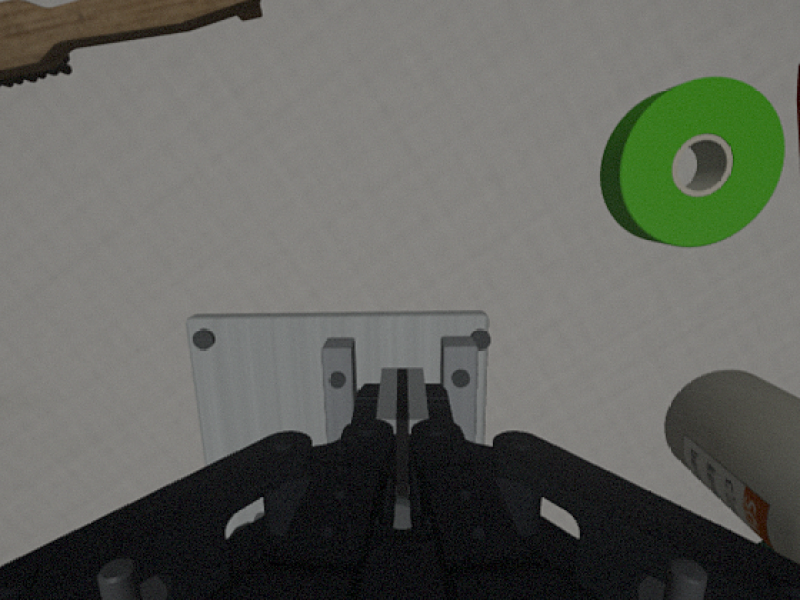

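The fingertips (381–428, 375) sit centred between the rail ends (337 and 460), behind the block. Going down and starting the push.

Request:
move_arm([
  [[0.0,0.0,-0.03,0,0],[0.0,0.0,-0.05,0,0],[0.0,0.0,-0.05,0,0],[0.008,-0.0005,-0.05,0,0],[0.016,-0.001,-0.05,0,0]],
])

```text
clock: 3.28
eef_pos: [0.4798, -0.0543, 0.0432]
tool_rot: [0.027, 1.0, -0.0, 0.002]
ft_force: [-0.4, -0.7, 0.3]
grip_width: 0.0002
grasp_force: 0.0
```

Request:
move_arm([
  [[0.004,0,0,0,0],[0.007,-0.0005,0,0,0],[0.01,-0.0005,0,0,0],[0.013,-0.0005,0,0,0],[0.016,-0.0005,0,0,0]],
])

```text
clock: 3.9
eef_pos: [0.4927, -0.0545, 0.0411]
tool_rot: [0.027, 1.0, 0.0, -0.001]
ft_force: [-2.7, 0.6, 2.1]
grip_width: 0.0
grasp_force: 1.1
```

Request:
move_arm([
  [[0.003,0,-0.001,0,0],[0.006,0,-0.001,0,0],[0.009,-0.0005,-0.001,0,0],[0.012,-0.0005,-0.001,0,0],[0.015,-0.0005,-0.001,0,0]],
])

```text
clock: 4.53
eef_pos: [0.5087, -0.0552, 0.0403]
tool_rot: [0.027, 1.0, -0.0, -0.0]
ft_force: [-0.3, -0.0, 0.4]
grip_width: 0.0
grasp_force: 0.5
```

Request:
move_arm([
  [[0.0015,0,0,0,0],[0.003,0,0,0,0],[0.0045,0,0,0,0],[0.006,-0.0005,0,0,0],[0.0075,-0.0005,0,0,0]],
])

```text
clock: 5.15
eef_pos: [0.516, -0.0556, 0.0404]
tool_rot: [0.027, 1.0, 0.0, 0.0]
ft_force: [-0.8, -0.8, -0.1]
grip_width: -0.0002
grasp_force: 0.5
```

Request:
move_arm([
  [[0.001,0,0,0,0],[0.002,0,0,0,0],[0.003,0,0,0,0],[0.004,0,0,0,0],[0.004,0,0,0,0]],
])

```text
clock: 5.78
eef_pos: [0.5201, -0.0556, 0.0404]
tool_rot: [0.027, 1.0, -0.0, 0.0]
ft_force: [-1.6, -0.0, -1.3]
grip_width: 0.0001
grasp_force: 0.4
```

```bash
python3 - <<'E'
from h import *
a=cam('side'); i1=cv2.resize(a[0][185:275,240:360],(800,600),interpolation=3)
cv2.imwrite('pics/c3.png',i1[:,:,::-1]); print(monitor.get_obs()['ft_force'])
E
```

```text
[ 0.14667235  0.3004947  -0.01784331]
```

View pics/c3.png

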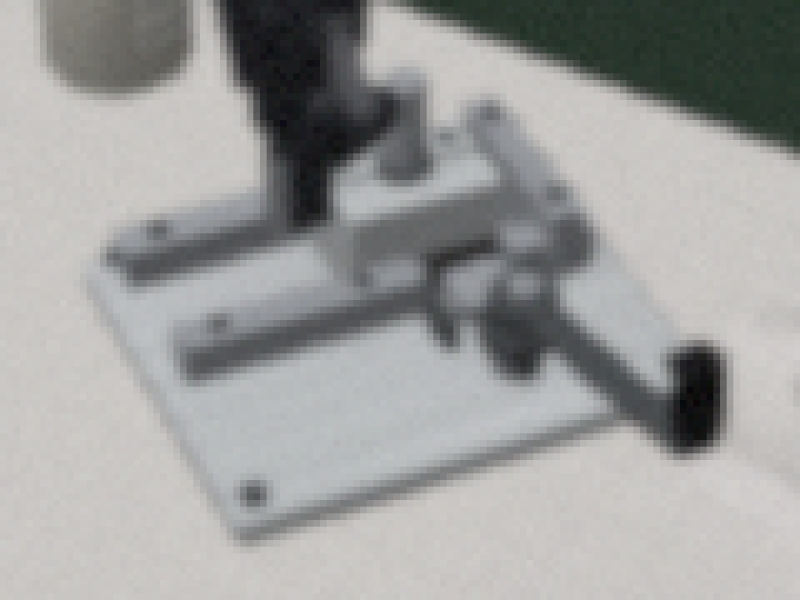

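```bash
python3 - <<'E'
from h import *
a=cam('side');C=a[1:4]
q=lambda x,y:(240+x/6.667-.43,185+y/6.667-.43)
for n,p,z in[('stub0',(330,92),.092),('stub1',(406,74),.092),('stubbase1',(404,172),.052),('stubbase0',(330,188),.052),('stopcorner_front',(468,110),.042),('rear bottomcorner',(335,217),.052)]: print(n,toz(q(*p),z,*C))
o=monitor.get_obs();T=R.from_quat(o['tool_rot']).as_matrix();t=o['eef_pos'];print(t)
for v in[(-.011,0,0),(-.011,.01,0),(-.011,-.01,0),(.011,0,0)]:
    print(v,(proj(t+T@v,*C)[0]-[239.57,184.57])*6.667)
E
```

```text
stub0 [ 0.53516121 -0.0560485   0.092     ]
stub1 [ 0.56343513 -0.05878326  0.092     ]
stubbase1 [ 0.56070199 -0.06275928  0.052     ]
stubbase0 [ 0.53319945 -0.05896392  0.052     ]
stopcorner_front [ 0.60436645 -0.02956882  0.042     ]
rear bottomcorner [ 0.52761043 -0.07431512  0.052     ]
[ 0.52007697 -0.0556509   0.04038457]
(-0.011, 0, 0) [321.64870746 210.81449433]
(-0.011, 0.01, 0) [310.79210713 194.72019631]
(-0.011, -0.01, 0) [332.64403661 227.11444998]
(0.011, 0, 0) [264.57244491 226.6785    ]
```

The block has moved about 28 mm with the fingertips on its rear face, and its nose should be close to the stop. Now small steps while I watch the force.

Request:
move_arm([
  [[0.0005,0,0,0,0],[0.001,0,0,0,0],[0.0015,0,0,0,0],[0.002,0,0,0,0]],
])

```text
clock: 6.38
eef_pos: [0.5219, -0.0556, 0.0404]
tool_rot: [0.027, 1.0, -0.0, -0.0]
ft_force: [-0.9, 0.7, 0.4]
grip_width: -0.0001
grasp_force: 0.8
```

Request:
move_arm([
  [[0.001,0,0,0,0],[0.0015,0,0,0,0],[0.002,0,0,0,0],[0.0025,0,0,0,0],[0.0025,0,0,0,0]],
])

```text
clock: 7.0
eef_pos: [0.5246, -0.0557, 0.0404]
tool_rot: [0.027, 1.0, -0.0, 0.0]
ft_force: [-1.1, 0.6, 0.9]
grip_width: -0.0002
grasp_force: 0.8
```

Request:
move_arm([
  [[0.001,0,0,0,0],[0.0015,0,0,0,0],[0.002,0,0,0,0],[0.0025,0,0,0,0],[0.0025,0,0,0,0]],
])

```text
clock: 7.62
eef_pos: [0.527, -0.0556, 0.0403]
tool_rot: [0.027, 1.0, 0.0, 0.0]
ft_force: [-1.4, 0.7, 1.2]
grip_width: -0.0001
grasp_force: 0.8
```

Request:
move_arm([
  [[0.001,0,0,0,0],[0.0015,0,0,0,0],[0.002,0,0,0,0],[0.0025,0,0,0,0],[0.0025,0,0,0,0]],
])

```text
clock: 8.25
eef_pos: [0.5296, -0.0556, 0.0404]
tool_rot: [0.027, 1.0, 0.0, 0.0]
ft_force: [-1.1, -0.3, 1.1]
grip_width: -0.0002
grasp_force: 0.9
```

```bash
python3 - <<'E'
from h import *
a=cam('side'); i1=cv2.resize(a[0][185:245,265:345],(800,600),interpolation=3)
cv2.imwrite('pics/c4.png',i1[:,:,::-1]); print(monitor.get_obs()['ft_force'])
E
```

```text
[-1.48824577  0.31188257  0.79186537]
```

View pics/c4.png

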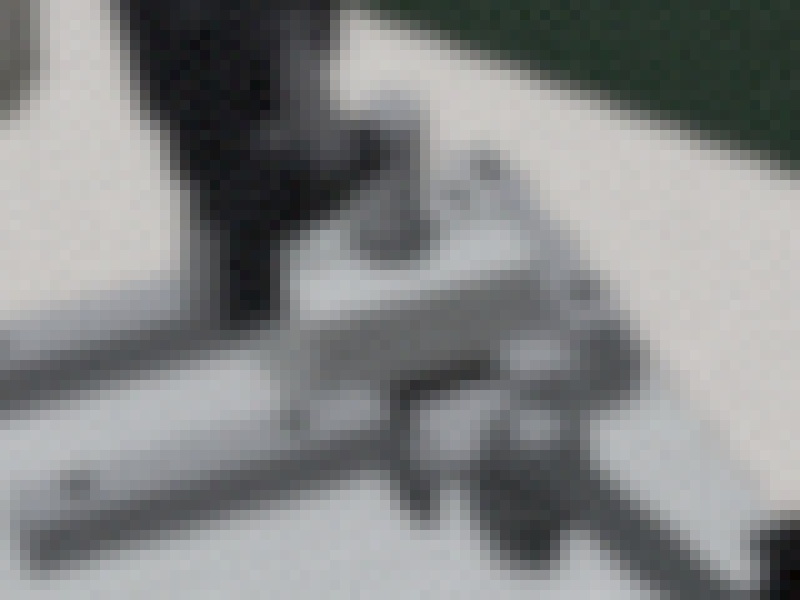

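The stub base is now at side px (304,209). The block is almost touching the stop and still sliding freely. Continuing.

Request:
move_arm([
  [[0.001,0,0,0,0],[0.0015,0,0,0,0],[0.002,0,0,0,0],[0.002,0,0,0,0]],
])

```text
clock: 8.8
eef_pos: [0.5304, -0.0557, 0.0402]
tool_rot: [0.027, 1.0, -0.0, -0.001]
ft_force: [-5.6, -0.8, 3.7]
grip_width: 0.0001
grasp_force: 2.6
```

Request:
move_arm([
  [[0.0005,0,0,0,0],[0.0008,0,0,0,0],[0.001,0,0,0,0],[0.001,0,0,0,0]],
])

```text
clock: 9.3
eef_pos: [0.5304, -0.0556, 0.0402]
tool_rot: [0.027, 1.0, -0.0, -0.002]
ft_force: [-7.5, 0.1, 5.3]
grip_width: 0.0001
grasp_force: 3.7
```

Request:
move_arm([
  [[0.0006,0,0,0,0],[0.0012,0,0,0,0],[0.0012,0,0,0,0],[0.0012,0,0,0,0],[0.0012,0,0,0,0]],
])

```text
clock: 9.93
eef_pos: [0.5304, -0.0556, 0.04]
tool_rot: [0.027, 1.0, -0.0, -0.003]
ft_force: [-9.7, -0.0, 7.4]
grip_width: -0.0002
grasp_force: 4.8
```

Seated at about 10 N and held. Backing off along the channel, then up.

Request:
move_arm([
  [[0.0,0,0,0,0],[-0.003,0,0,0,0],[-0.008,0,0,0,0],[-0.03,0.001,0,0,0],[-0.04,0.001,0.04,0,0]],
])

```text
clock: 10.55
eef_pos: [0.4904, -0.0542, 0.078]
tool_rot: [0.027, 1.0, 0.0, -0.003]
ft_force: [0.9, -0.6, -0.3]
grip_width: -0.0001
grasp_force: 0.0
```

Request:
move_arm([
  [[-0.0,0,0.06,0,0],[0,-0.03,0.1,0,0],[0.0,-0.09,0.1,0,0],[0.0,-0.09,0.1,0,0]],
])

```text
clock: 11.05
eef_pos: [0.4948, -0.1483, 0.1814]
tool_rot: [0.03, 1.0, -0.001, 0.002]
ft_force: [-0.8, 0.2, -0.0]
grip_width: -0.0002
grasp_force: 0.0
```

```bash
python3 - <<'E'
from h import *
o=monitor.get_obs();print(o['clock'],o['eef_pos'],o['joint_pos'])
a=cam('side');C=a[1:4]
for p,z in[((360,246),.0),((360,243),.03),((372,256),0),((344,236),.085),((308,206),.052)]: print(p,toz(p,z,*C))
i1=cv2.resize(a[0][180:280,290:425],(800,593),interpolation=3)
cv2.imwrite('pics/c5.png',i1[:,:,::-1])
E
```

```text
11.05 [ 0.49478262 -0.14827552  0.1814363 ] [-2.90793217e-01  2.96426050e-01 -5.21115233e-02  1.21774271e+00
 -6.26701418e-04 -2.31197995e-01]
(360, 246) [ 6.53613776e-01 -1.85823544e-01 -1.11022302e-16]
(360, 243) [ 0.63926287 -0.20391406  0.03      ]
(372, 256) [ 0.65968579 -0.22618741  0.        ]
(344, 236) [ 0.58450445 -0.21929412  0.085     ]
(308, 206) [ 0.58514225 -0.05630668  0.052     ]
```

View pics/c5.png

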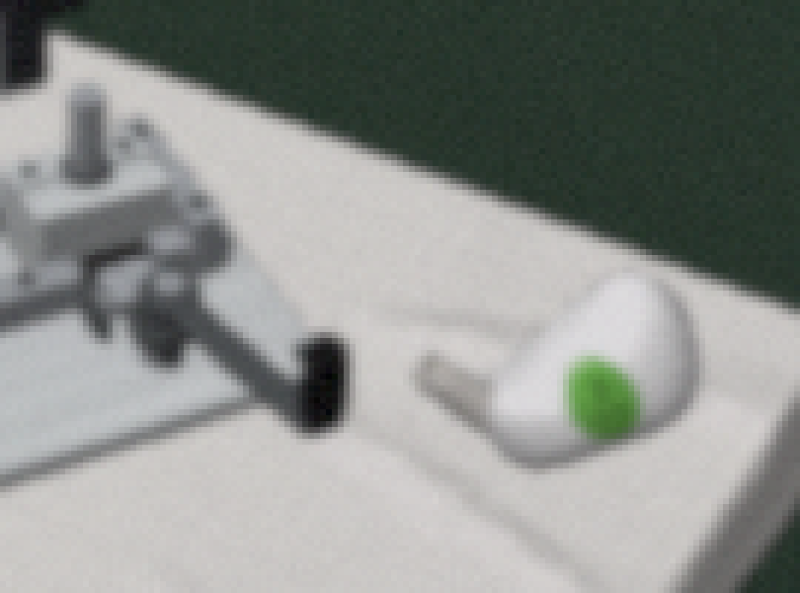

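The block sits at the stop, with the stub near crop (88,90–175). The knob is at (323,385) and the bagged iron's nozzle starts at x≈0.64 m, so there is room for the fingers. Now positioning beside the knob.

Request:
move_arm([
  [[0.04,-0.024,0,5,3],[0.08,-0.048,0,10,6],[0.115,-0.069,0,12.5,6],[0.115,-0.069,0,12.5,6],[0.115,-0.069,0,12.5,6]],
])

```text
clock: 11.72
eef_pos: [0.6082, -0.2123, 0.1794]
tool_rot: [-0.083, 0.997, 0.001, -0.001]
ft_force: [0.4, 0.9, -0.5]
grip_width: 0.0053
grasp_force: 0.0
```

```bash
python3 - <<'E'
from h import *
import pickle
o=monitor.get_obs();print(o['eef_pos'],R.from_quat(o['tool_rot']).as_euler('ZYX',degrees=True),o['grip_width'])
w=cam('wrist'); pickle.dump(w,open('w3.pkl','wb'))
i=cv2.resize(w[0],(800,600),interpolation=3)
for z in(.06,):
  for dx in(-.011,.011):
    p=proj(o['eef_pos']+R.from_quat(o['tool_rot']).apply([dx,0,0]),*w[1:4])[0]; print(p*800/560)
cv2.imwrite('pics/w3.png',i[:,:,::-1])
E
```

```text
[ 0.60820931 -0.21226679  0.17938355] [-1.70535141e+02 -9.66041320e-02  1.79924446e+02] 0.00531466868719239
[404.21485759 426.21856194]
[404.368072   365.70523349]
```

View pics/w3.png

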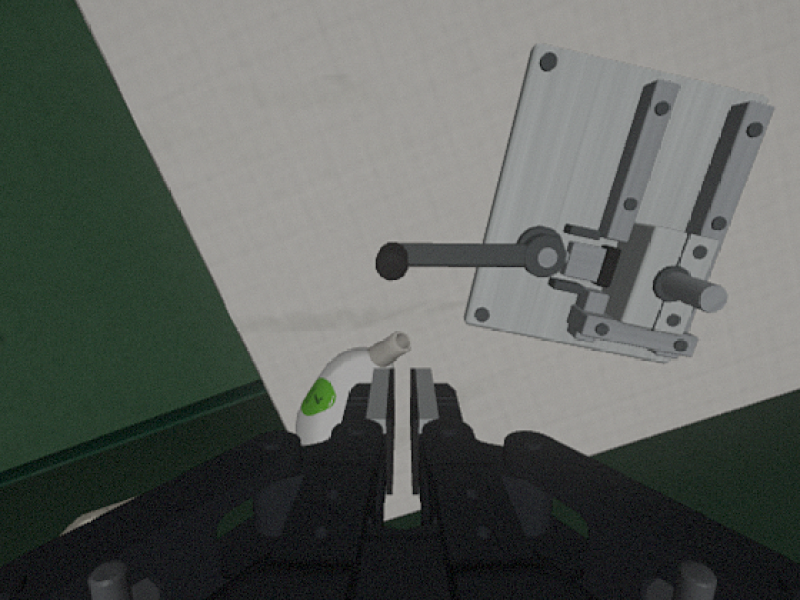

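The wrist view shows the knob at (391,261), the pivot at (547,258), the lever perpendicular to the tool x axis, and the iron nozzle at (397,342).

```bash
python3 - <<'E'
from h import *
import pickle
w=pickle.load(open('w3.pkl','rb'));C=w[1:4];s=.7
for n,x,y,z in[('knob',391,261,.085),('pivot',545,256,.052),('nozzle',405,340,.05),('stub',713,298,.092)]: print(n,toz((x*s-.15,y*s-.15),z,*C))
px=np.array([(537,44),(466,323),(772,104)])*s-.15
f=np.array([(-.09,-.105,.012),(.09,-.105,.012),(-.09,.045,.012)])
from scipy.optimize import least_squares
def g(p,f=f): return f@R.from_euler('z',p[2]).as_matrix().T+[p[0],p[1],0]
r=least_squares(lambda p:(proj(g(p),*C)-px).ravel(),[.54,-.067,-.05]);print(r.x,np.degrees(r.x[2]),r.fun, g(r.x,np.array([[.03,-.075,0]])))
E
```

```text
knob [ 0.57931849 -0.22350397  0.085     ]
pivot [ 0.56704105 -0.13574799  0.052     ]
nozzle [ 0.63172239 -0.20711156  0.05      ]
stub [ 0.56989322 -0.0597376   0.092     ]
[ 0.54349518 -0.05730372 -0.05058457] -2.8982824465227903 [ 0.92730939 -0.46940233 -2.18425536  2.46606149  0.97413722 -1.22455936] [[ 0.56966458 -0.13372468  0.        ]]
```

Request:
move_arm([
  [[-0.0035,-0.0075,-0.03,0,6],[-0.0035,-0.0075,-0.07,0,6],[-0.0035,-0.0075,-0.1,0,6],[-0.0035,-0.0075,-0.119,0,6],[-0.0035,-0.0075,-0.119,0,6]],
])

```text
clock: 12.4
eef_pos: [0.6031, -0.2197, 0.0602]
tool_rot: [-0.082, 0.997, 0.001, -0.002]
ft_force: [0.0, 0.3, 1.0]
grip_width: 0.005
grasp_force: 0.0
```

```bash
python3 - <<'E'
from h import *
o=monitor.get_obs();t=o['eef_pos'];print(t,R.from_quat(o['tool_rot']).as_euler('ZYX',degrees=True),o['ft_force'])
pv=np.array([.567,-.1345]);th0=np.radians(-82)
for d in np.arange(0,105,5):
    th=th0-np.radians(d);c=np.array([np.cos(th),np.sin(th)]);u=np.array([np.sin(th),-np.cos(th)])
    print(d,round(np.radians(d)+.044,2),(pv+.09*c-.020*u).round(4))
E
```

```text
[ 0.60306177 -0.21972118  0.0601922 ] [-170.55774632   -0.19399418  179.881807  ] [0.02558201 0.33497497 1.04895365]
0 0.04 [ 0.5993 -0.2208]
5 0.13 [ 0.5917 -0.2233]
10 0.22 [ 0.5838 -0.2251]
15 0.31 [ 0.5759 -0.2263]
20 0.39 [ 0.5679 -0.2267]
25 0.48 [ 0.5598 -0.2264]
30 0.57 [ 0.5518 -0.2254]
35 0.65 [ 0.544  -0.2238]
40 0.74 [ 0.5363 -0.2214]
45 0.83 [ 0.5288 -0.2184]
50 0.92 [ 0.5216 -0.2148]
55 1.0 [ 0.5148 -0.2105]
60 1.09 [ 0.5084 -0.2057]
65 1.18 [ 0.5024 -0.2003]
70 1.27 [ 0.4969 -0.1944]
75 1.35 [ 0.492  -0.1881]
80 1.44 [ 0.4876 -0.1813]
85 1.53 [ 0.4838 -0.1742]
90 1.61 [ 0.4807 -0.1668]
95 1.7 [ 0.4782 -0.1592]
100 1.79 [ 0.4764 -0.1513]
```

Request:
move_arm([
  [[-0.004,-0.001,0,0,6],[-0.0075,-0.0025,0,-2.5,6],[-0.0115,-0.0035,0,-5,6],[-0.0155,-0.0045,0,-7.5,6],[-0.0195,-0.0055,0,-10,6]],
])

```text
clock: 13.02
eef_pos: [0.5868, -0.2268, 0.0635]
tool_rot: [0.006, 1.0, -0.0, 0.002]
ft_force: [0.8, 0.3, -1.1]
grip_width: 0.0052
grasp_force: 0.7
```

Request:
move_arm([
  [[-0.006,-0.001,0,-4,6],[-0.0125,-0.0015,0,-8,6],[-0.019,-0.0015,0,-12,6],[-0.0255,-0.001,0,-16,6],[-0.032,0,0,-20,6]],
])

```text
clock: 13.65
eef_pos: [0.5552, -0.2277, 0.0636]
tool_rot: [0.18, 0.984, -0.001, 0.003]
ft_force: [2.5, -0.9, -1.5]
grip_width: 0.0055
grasp_force: 1.4
```

Request:
move_arm([
  [[-0.0045,0.001,0,-3,6],[-0.011,0.0025,0,-7,6],[-0.0155,0.004,0,-10,6],[-0.02,0.006,0,-13,6],[-0.0245,0.008,0,-16,6]],
])

```text
clock: 14.28
eef_pos: [0.531, -0.221, 0.0638]
tool_rot: [0.315, 0.949, -0.002, 0.003]
ft_force: [2.0, -5.4, -2.5]
grip_width: 0.0053
grasp_force: 2.3
```

Request:
move_arm([
  [[-0.0045,0.002,0,-3,6],[-0.0085,0.0045,0,-6,6],[-0.0125,0.007,0,-9,6],[-0.0165,0.01,0,-12,6],[-0.02,0.013,0,-15,6]],
])

```text
clock: 14.9
eef_pos: [0.5104, -0.2085, 0.0637]
tool_rot: [0.437, 0.9, -0.002, 0.003]
ft_force: [0.5, -7.0, -1.0]
grip_width: 0.0051
grasp_force: 2.5
```

Request:
move_arm([
  [[-0.0045,0.003,0,-3,6],[-0.0085,0.0062,0,-6,6],[-0.0125,0.0098,0,-9,6],[-0.0155,0.0135,0,-12,6],[-0.0185,0.0175,0,-15,6]],
])

```text
clock: 15.52
eef_pos: [0.4922, -0.1899, 0.0636]
tool_rot: [0.55, 0.835, -0.0, 0.003]
ft_force: [0.1, -3.3, -1.1]
grip_width: 0.0054
grasp_force: 1.7
```

Request:
move_arm([
  [[-0.0033,0.006,0,-4,6],[-0.0064,0.0115,0,-8,6],[-0.009,0.0175,0,-12,6],[-0.0113,0.0235,0,-16,6],[-0.013,0.0285,0,-19,6]],
])

```text
clock: 16.15
eef_pos: [0.4784, -0.1599, 0.0633]
tool_rot: [0.68, 0.733, 0.001, 0.002]
ft_force: [0.3, 0.1, -0.3]
grip_width: 0.0051
grasp_force: 0.0
```

```bash
python3 - <<'E'
from h import *
a=cam('scene');b=cam('side');print(monitor.get_obs()['ft_force'],monitor.get_obs()['eef_pos'])
i=np.hstack([cv2.resize(a[0][170:250,255:355],(400,320),interpolation=3),cv2.resize(b[0][175:275,245:370],(400,320),interpolation=3)])
cv2.imwrite('pics/f1.png',i[:,:,::-1])
E
```

```text
[ 0.4338833   0.5669309  -0.16396812] [ 0.47819566 -0.15956267  0.06303562]
```

View pics/f1.png

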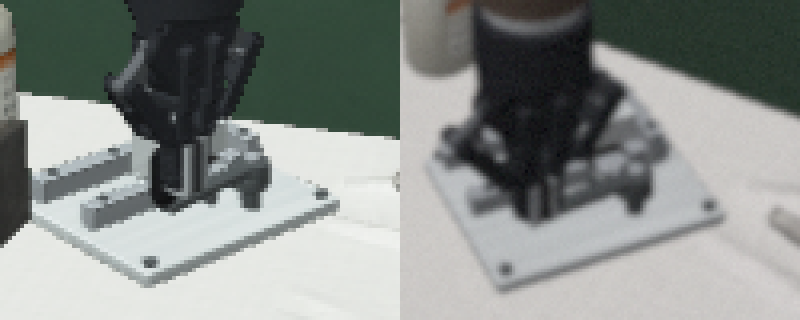

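The lever now points along fixture -x with the knob just left of the fingers, and the force is zero. A small follow-on nudge will confirm the snap, then I'll retreat.

Request:
move_arm([
  [[-0.0003,0.0025,0,-2,6],[-0.0005,0.005,0,-4,6],[-0.0005,0.005,0,-4,6]],
])

```text
clock: 16.62
eef_pos: [0.4778, -0.1549, 0.0624]
tool_rot: [0.704, 0.71, 0.0, 0.001]
ft_force: [0.3, -0.0, -1.1]
grip_width: 0.0051
grasp_force: 0.0
```

Request:
move_arm([
  [[0,-0.006,0,0,6],[0,-0.02,0,0,6],[0,-0.03,0.02,0,6],[0.0,-0.04,0.07,0,6],[0,-0.05,0.12,0,6]],
])

```text
clock: 17.25
eef_pos: [0.4766, -0.2059, 0.1823]
tool_rot: [0.705, 0.709, -0.0, -0.0]
ft_force: [0.7, -0.1, -0.3]
grip_width: 0.0051
grasp_force: 0.0
```

Request:
move_arm([
  [[0,-0.04,0.03,0,6],[0,-0.06,0.04,0,6],[0,-0.06,0.04,0,6]],
])

```text
clock: 17.62
eef_pos: [0.4774, -0.2672, 0.2223]
tool_rot: [0.706, 0.709, 0.0, 0.001]
ft_force: [-0.6, 1.2, 0.2]
grip_width: 0.005
grasp_force: 0.0
```

```bash
python3 - <<'E'
from h import *
o=monitor.get_obs();print(o['clock'],o['eef_pos'],o['ft_force'])
w=cam('wrist');C=w[1:4];g=cv2.cvtColor(w[0],cv2.COLOR_RGB2GRAY)
pv=np.array([.567,-.1345])
def mean(P):
    x,y=proj(P,*C)[0].round().astype(int); return (x,y,int(g[y-2:y+3,x-2:x+3].mean())) if 3<x<557 and 3<y<417 else (x,y,-1)
for a in np.arange(0,1.95,.1):
    th=np.radians(-76.8-2.7)-a; P=[*(pv+.09*np.array([np.cos(th),np.sin(th)])),.085]; print(round(a,2),mean(P),end=' ')
# dark blobs near predicted knob
x,y=[int(v) for v in proj([.478,-.1305,.085],*C)[0]];print('\npred',x,y)
m=(g<45).astype(np.uint8);n,l,st,ce=cv2.connectedComponentsWithStats(m)
for s,c in zip(st[1:],ce[1:]):
    if 30<s[4]<3000: print(s,c.round(1),toz(c,.085,*C).round(4))
for n,P in(('stub',[.571,-.0575,.092]),):print(n,proj(P,*C)[0])
E
```

```text
17.625 [ 0.47739357 -0.26718883  0.22232354] [-0.57998978  1.15286528  0.15058662]
0.0 (np.int64(408), np.int64(156), 141) 0.1 (np.int64(397), np.int64(157), 141) 0.2 (np.int64(386), np.int64(158), 141) 0.3 (np.int64(376), np.int64(157), 141) 0.4 (np.int64(365), np.int64(155), 141) 0.5 (np.int64(355), np.int64(152), 142) 0.6 (np.int64(345), np.int64(148), 141) 0.7 (np.int64(336), np.int64(143), 141) 0.8 (np.int64(327), np.int64(137), 142) 0.9 (np.int64(319), np.int64(130), 141) 1.0 (np.int64(311), np.int64(122), 141) 1.1 (np.int64(304), np.int64(113), 142) 1.2 (np.int64(298), np.int64(104), 141) 1.3 (np.int64(293), np.int64(93), 141) 1.4 (np.int64(289), np.int64(82), 132) 1.5 (np.int64(285), np.int64(71), 129) 1.6 (np.int64(283), np.int64(58), 132) 1.7 (np.int64(282), np.int64(46), 21) 1.8 (np.int64(282), np.int64(33), 25) 1.9 (np.int64(283), np.int64(19), 130) 
pred 283 32
[264   1  16   5  39] [270.7   3.6] [ 0.4685 -0.1109  0.085 ]
[549   0  11  34 193] [555.9  11.5] [ 0.684  -0.1149  0.085 ]
[281   2  82  35 312] [329.2  10. ] [ 0.5125 -0.1149  0.085 ]
[413   6  23  10  93] [425.2  10.5] [ 0.585  -0.1148  0.085 ]
[403   8  13   5  36] [408.5   9.6] [ 0.5723 -0.1143  0.085 ]
[393  11   9  27 101] [396.   26.5] [ 0.564  -0.1257  0.085 ]
[110  20  19  65 174] [119.5  48.6] [ 0.3514 -0.1421  0.085 ]
[273  24 114  44 765] [300.9  44.5] [ 0.4917 -0.1385  0.085 ]
[129  96  19  35  61] [138.4 115.9] [ 0.3604 -0.1918  0.085 ]
[143 132   9  15  45] [147.  139.3] [ 0.3655 -0.2103  0.085 ]
[ 43 278  13  16  39] [ 49.2 285.4] [ 0.2598 -0.3441  0.085 ]
[ 13 280  56  49 831] [ 42.3 300.9] [ 0.2502 -0.3604  0.085 ]
[465 305  17  27  90] [472.  317.7] [ 0.6629 -0.3773  0.085 ]
[ 24 320  11   9  51] [ 29.2 324.1] [ 0.2327 -0.3856  0.085 ]
[461 329  12  16  41] [467.1 337.4] [ 0.6616 -0.3994  0.085 ]
stub [419.4638166  -87.81272383]
```

The knob top is at lever angle ≈1.80, so it is at its rest. One quick check that the block has not shifted since it was seated.

```bash
python3 - <<'E'
from h import *
old=cv2.resize(cv2.imread('pics/c5.png'),(135,100),interpolation=cv2.INTER_AREA)
s=cam('side')[0][180:280,290:425,::-1].copy()
for n,(x0,y0,x1,y1) in(('block/stub',(8,11,23,32)),('stop',(20,18,40,40)),('stub',(9,12,21,30))):
    r=cv2.matchTemplate(s,old[y0:y1,x0:x1],cv2.TM_CCOEFF_NORMED);_,v,_,p=cv2.minMaxLoc(r);print(n,v,p[0]-x0,p[1]-y0)
print(proj([monitor.get_obs()['eef_pos']],*cam('side')[1:4]))
E
```

```text
block/stub 0.7900156378746033 86 44
stop 0.6304957270622253 23 28
stub 0.839530885219574 100 36
[[310.05643121 212.56018317]]
```

Those matches are not usable because the arm hides the block. I'll move it aside and repeat the check.

Request:
move_arm([
  [[-0.05,0.0,0.03,0,6],[-0.1,0,0.06,0,6],[-0.15,0,0.08,0,6],[-0.15,0,0.08,0,6]],
])

```text
clock: 18.27
eef_pos: [0.3252, -0.264, 0.3029]
tool_rot: [0.705, 0.709, 0.0, 0.001]
ft_force: [0.7, -0.9, 0.2]
grip_width: 0.0051
grasp_force: 0.0
```

```bash
python3 - <<'E'
from h import *
old=cv2.resize(cv2.imread('pics/c5.png'),(135,100),interpolation=cv2.INTER_AREA)
s=cam('side')[0][180:280,290:425,::-1].copy()
k=5.926
up=lambda i:cv2.resize(i,None,fx=4,fy=4,interpolation=3)
S,O=up(s),up(old)
for n,(x0,y0,x1,y1) in(('block/stub',(8,11,23,32)),('stop',(20,18,34,36)),('stub',(9,12,21,30))):
    r=cv2.matchTemplate(S,O[4*y0:4*y1,4*x0:4*x1],cv2.TM_CCOEFF_NORMED);_,v,_,p=cv2.minMaxLoc(r);print(n,v,p[0]/4-x0,p[1]/4-y0)
print(monitor.get_obs()['eef_pos'],monitor.get_obs()['ft_force'])
E
```

```text
block/stub 0.9799588322639465 0.0 0.0
stop 0.9882098436355591 0.0 0.0
stub 0.9882985353469849 0.0 0.0
[ 0.32648036 -0.26417427  0.30188138] [ 0.78231203  0.2610028  -0.43683504]
```

The block has not moved since it was seated. Handing in.

```bash
python3 -c "
from workcell import job; print(job.job_done())"
```

```text
the job is handed in; nothing more can be done
None
```

The job is handed in: I pressed the block home against the end stop at about 10 N, then pushed the cam lever past centre to its rest at about 1.80 rad; the block had not shifted, nothing else was touched, and the arm was clear at about 18 s.

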